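# Start and seat the wing screw in the welding jig's deep bore

## Robot

A 6-joint arm with a two-finger parallel gripper is mounted at the origin on the work surface. World frame = base frame: x ahead of the robot, y to its left, z up, the work surface at z = 0. Lengths are in m, angles in rad, forces in N, time in s.
With the tool pointing down it reaches from about 0.275 to 0.875 m from the base axis. Payload 12.5 kg.
Tool frame: the origin (TCP) lies at the very end of the fingers, on their centre line; the grasp point (between the pads) lies 19 mm behind it; z points along the fingers, y is the line along which they close (so a half turn about z gives the same grasp; the last joint's range is limited). The gripper opens to 85 mm and grips with 20 to 120 N. Pads are 22 mm wide; open, the fingers measure 114 mm over their backs; the gripper's body (76 mm by 85 mm) begins 54 mm behind the grasp point. The pads swing forward as they close: fully open they stand 13 mm farther back than shut.
Start: joints at [-1.39, 0.351, 1.652, -0, 1.139, -0.085], TCP at [0.144, -0.531, 0.231] pointing down, gripper open.
Joint ranges: [-2.75, 2.75], [-0.79, 2.1], [0.01, 2.65], [-1.57, 4.71], [0.07, 3.14], [-2.87, 2.87]. Speed limits (rad/s): [2.22, 2.22, 2.79, 3.14, 3.14, 3.14].

## Interface

Orientations are given as a 3x3 rotation matrix whose columns are the frame's x, y, z axes.
In Python, from bench import manip gives the robot as it stands. Calls block until the motion is done:
- manip.move_ptp(position, orientation): joint-space move of the TCP to a pose.
- manip.move_l(position, attitude=None, max_speed=0.15): straight line of the TCP; attitude=None keeps the orientation; max_speed is the mean speed in m/s.
- manip.move_j(angles): joint-space move.
- manip.set_gripper(opening, effort=None): opening from 0.0 (shut) to 1.0 (fully open); effort is the grip in N (None keeps the last); returns when the fingers have stopped.
- manip.dwell(seconds).
- manip.inverse_kinematics(position, orientation): joint angles nearest the present ones, or None.
- manip.grab_frame(name): name is "scene" or "top" or "wrist"; returns (picture, depth): 400x640x3 uint8, red, green, blue; 400x640 float32, m along the optical axis (not along the pixel's ray), 0 where there is no reading.
- manip.get_calibration(name): a dict with "camera_matrix" (3x3 intrinsics, pixels), "k1" (the pictures are not rectified: a ray, as slopes to the right and down, at radius r is drawn at 1 + k1 r^2 times it, then the intrinsics apply), "R" (3x3) and "t" (3): a world point X has camera coordinates R X + t. Camera axes: x right, y down, z forward; pixel columns grow to the right and rows downward; lengths in m; the calibration is good to about 2 mm. A picture is of the moment at which its call begins: read the wrist's pose just before it. get_calibration takes no time and is no camera call; for the wrist camera it gives the pose at the moment of the call.
A pose or a line that the arm cannot do raises manip.Unreachable and nothing moves.
- manip.sign_off(): hands the job in; it is judged then, once.
Trained networks look in the newest picture that a camera, given by its name, has taken for a name from the list of things; names that differ only in an ending like _2 or _b are one class to them, and where a whole thing is asked for, a point or a joint stands for the part that bears it (a point fixed in the world has none). Each returns a list of dicts, best first, with "confidence" (0 to 1); they miss things now and then, are a little off and sometimes report something else, mostly with a low value. They report only what shows in the picture. A call takes as long as a camera call. They do not tell look-alikes from the thing itself.
- manip.look_for(camera, name): "at" ([x, y, z] in m, in world coordinates, good to about 4 mm: the middle of the surface that is visible of it).
Readings, each from a call of its own:
- manip.current_time(): time.
- manip.current_qpos(): joint angles.
- manip.current_joint_vel(): joint speeds.
- manip.current_joint_torque(): joint torques, N m.
- manip.current_ee_pos(): TCP position.
- manip.current_tcp_rot(): TCP orientation.
- manip.current_force(): force on the tool from outside, world axes, zero at the start.
- manip.current_ft_torque(): the same for the moment, N m.
- manip.current_grip_width(): opening from 0.0 (shut) to 1.0 (fully open).
- manip.current_grip_force(): force on a finger pad.
Only numpy, scipy, OpenCV 4.12 (cv2) and the standard library are available. Lean on these libraries where they do the work, as an engineer would, in place of code of your own. Each camera call takes 0.05 s, during which the arm holds its last target. There are 200 camera calls.

## Task

Take the orange wing screw out of the wooden block and screw it into the brass thread at the bottom of the deep bore in the blue tower of the welding jig, just until its collar sits fully flat on the rim of the bore, without tightening it further; then let go of it. Find the start of the thread by feel and work gently, never forcing the screw against the jig, and leave the tape measure, the welding magnet and the spray can where they are.

Things in the scene. Friction and masses are not known exactly. Their poses are not given: they have to be found in the camera images.
- screw_wing (a point): Centre of the orange grip wing on top of the wing screw: flat bar 44 mm long (frame x), 14 mm thick (y, the way to grip it), 28 mm high. Frame z is the screw axis, up. Below it a neck 15 mm thick, then a round collar. At the start the screw stands upright in the wooden block with its collar on the block's top.
- screw_collar (a point): Centre of the collar's underside (collar 38 mm across, 6 mm thick), 32 mm below the wing's centre. Below it comes a pilot 23 mm across, 30 mm long and tapered below, that guides the screw in the bore's mouth, then a 14 mm shank with one 4 mm round cross pin, 24 mm from end to end along frame x, whose ends are the two thread lugs.
- screw: The whole steel wing screw, 128 mm long, about 0.25 kg; origin at the centre of the collar's underside, z up the axis, x along wing and cross pin. The cross pin's centre lies 76 mm below this origin, the tapered tip 82 mm below it.
- bore_mouth (a point): Centre of the bore's mouth in the flat top of the blue 60 by 60 mm tower, 95 mm above the bench. The bore is vertical, 26 mm across (1 mm clearance round the lugs), with a 3 mm chamfer. z up; x from the tower towards the jig's base plate.
- jig: The fixed welding jig with its tower; origin on the bench under the bore axis, z up. Base plate and red tubes (+x side) stay below 37 mm, a blue gusset below 67 mm. Lugs lowered on to the thread leave the collar 5 to 13 mm above the rim; 110 to 340 degrees of clockwise turning under light downward pressure then seat it, so the wing must be regripped.
- thread_top (a point): Top of the brass thread on the bore's axis, 65 mm below the mouth. Two-start, right-handed (clockwise from above screws in), 8 mm down per half turn, 17 mm hole, 2 mm axial play. Its starts, half a turn apart, lie at an angle that is unknown and differs each time. (not this frame's yaw). A lug can catch on a start's blunt end: it then jams instead of turning and must be turned back until it drops.
- block_hole (a point): Centre of the top of the fixed wooden storage block (75 by 75 mm, 100 mm high), around its 30 mm wide vertical hole in which the screw hangs by its collar; z up. In the jig the thread's friction, likewise, holds the screw upright when it is let go.
- tape: Tape measure, black and orange, 64 by 34 mm, 60 mm high, origin at the centre of its underside. Leave alone.
- magnet: Red triangular welding magnet, about 95 by 75 mm, 18 mm high, origin at its underside. Leave alone.
- spray: Upright spray can, 60 mm across, 170 mm high, origin at the centre of its underside. Leave alone.
There are look-alikes about, which are no part of the job. Several things have the shape of the screw; the one meant has the colours described above.

How it is judged:
On the way:
1. the screw stands upright in the bore, its lugs down at the thread (collar less than 16 mm above the rim) (z of screw_collar in the frame of bore_mouth below 0.016 m and horizontal distance between screw_collar and bore_mouth below 0.004 m and angle between screw_collar's own z axis and vertical below 0.08 rad), for 0.2 s.
At the end, for the whole second after the job is handed in: The screw's collar lies flat on the bore's rim: its underside within 1.2 mm of the rim, its centre within 3 mm of the bore's centre, the screw within 0.03 rad of upright, at rest and let go (z of screw_collar in the frame of bore_mouth between -0.0015 and 0.0012 m and horizontal distance between screw_collar and bore_mouth below 0.003 m and angle between screw_collar's own z axis and vertical below 0.03 rad and linear speed of screw below 0.01 m/s and contact force between the fingers and screw below 0.1 N); the robot touches nothing.
It fails at once if the screw is forced: pushed or overtightened with more than 40 N between screw and jig (contact force between screw and jig above 40 N).
It fails at once if the tape measure is moved more than 20 mm (distance of tape from where it was at the start of the episode above 0.02 m).
It fails at once if the welding magnet is moved more than 20 mm (distance of magnet from where it was at the start of the episode above 0.02 m).
It fails at once if the spray can is moved more than 20 mm (distance of spray from where it was at the start of the episode above 0.02 m).
It also fails if it takes over 72 s, if anything falls off the work surface, if the arm or the gripper's body presses on something with over 40 N, if the wrist force passes 120 N, or if a joint passes its speed limit or range.

## Working session

There is one attempt and no reset: what is moved stays moved. The work goes in short steps, each a Python script; the robot and the scene stay as the last script left them, time stands still between calls to the robot, and variables do not carry over. Pictures are saved under pics/ and viewed, at most 10 in all, crops included, and the job is handed in when it is done.

```bash
mkdir -p pics; ls; python3 - <<'E'
from bench import manip
import cv2,numpy as np
for c in("scene","top"):
    p,d=manip.grab_frame(c); cv2.imwrite(f"pics/{c}0.png",p[:,:,::-1]); np.save(f"pics/{c}0.npy",d)
    k=manip.get_calibration(c); print(c,k)
    for n in("screw_wing","screw","bore_mouth","jig","block_hole","tape","magnet","spray"):
        for r in manip.look_for(c,n)[:5]: print(n,np.round(r["at"],3),round(r["confidence"],2))
print(manip.current_time(),manip.current_force(),manip.current_tcp_rot())
E
```

```text
pics
scene {'camera_matrix': array([[466.81626063,   0.        , 315.9306584 ],
       [  0.        , 466.81626063, 204.71795835],
       [  0.        ,   0.        ,   1.        ]]), 'k1': 0.03755282913889445, 'R': array([[ 0.42827429,  0.90363281, -0.00537281],
       [ 0.63027859, -0.30296894, -0.71481377],
       [-0.64755697,  0.30275   , -0.69929422]]), 't': array([-0.24466262, -0.32432241,  1.41052644])}
screw_wing [ 0.517 -0.101  0.089] 0.88
screw_wing [ 0.576 -0.195  0.125] 0.78
screw_wing [ 0.562 -0.312  0.087] 0.77
screw_wing [ 0.688 -0.189  0.093] 0.74
screw_wing [ 0.606 -0.206  0.089] 0.37
screw [ 0.52  -0.1    0.086] 0.95
screw [ 0.683 -0.189  0.098] 0.93
screw [ 0.566 -0.31   0.091] 0.82
screw [ 0.576 -0.19   0.126] 0.75
bore_mouth [0.629 0.18  0.034] 0.61
jig [0.63  0.18  0.036] 0.85
block_hole [ 0.604 -0.211  0.092] 0.89
tape [ 0.488 -0.024  0.052] 0.72
magnet [ 0.6   -0.014  0.019] 0.8
spray [ 0.779 -0.014  0.099] 0.87
top {'camera_matrix': array([[369.55932053,   0.        , 318.60944218],
       [  0.        , 369.55932053, 200.74322145],
       [  0.        ,   0
[... 252 characters left out ...]
0175])}
screw_wing [ 0.553 -0.302  0.113] 0.82
screw_wing [ 0.574 -0.188  0.143] 0.74
screw_wing [ 0.678 -0.182  0.115] 0.74
screw_wing [ 0.518 -0.093  0.132] 0.64
screw [ 0.564 -0.185  0.141] 0.83
screw [ 0.556 -0.304  0.109] 0.62
screw [ 0.517 -0.094  0.124] 0.62
screw [ 0.677 -0.188  0.113] 0.54
bore_mouth [0.633 0.18  0.037] 0.93
jig [0.634 0.183 0.038] 0.7
block_hole [ 0.572 -0.173  0.098] 0.81
tape [ 0.469 -0.02   0.06 ] 0.76
magnet [ 0.594 -0.011  0.018] 0.73
spray [ 0.754 -0.     0.114] 0.86
0.9 [-0.73155433  1.03120931  0.22333451] [[ 9.64880505e-01  2.62689192e-01 -1.58943925e-05]
 [ 2.62689193e-01 -9.64880503e-01  6.20273725e-05]
 [ 9.57730976e-07 -6.40242876e-05 -9.99999998e-01]]
```

View pics/scene0.png

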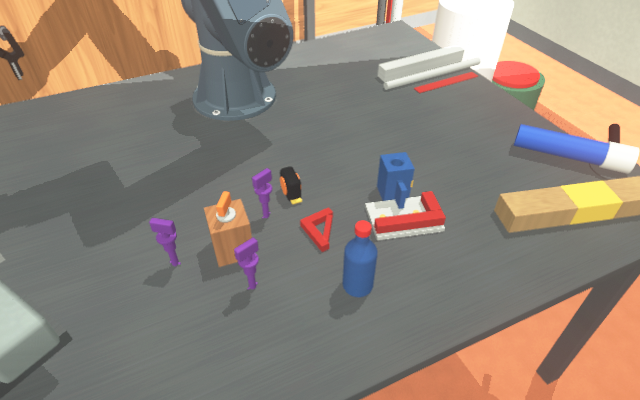

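View pics/top0.png

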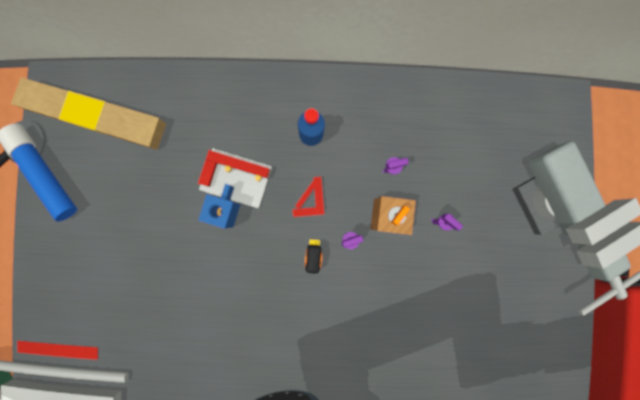

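Orange/look-alike candidates in the scene picture: the orange wing in the block at (225,205), and purple ones at (263,185), (165,230) and (247,255). The one meant is the orange one in the wooden block (top picture (400,214)); the bore is at scene (397,162), top (219,210). I'll check the choice with a close crop.

```bash
cat > h.py <<'E'
from bench import manip
import cv2,numpy as np
def down(yaw):
    c,s=np.cos(yaw),np.sin(yaw); return np.array([[c,s,0],[s,-c,0],[0,0,-1.]])
def ray(cal,uv):
    K=cal["camera_matrix"];d=(np.array(uv,float)-K[:2,2])/[K[0,0],K[1,1]];x=d.copy()
    for _ in range(20): x=d/(1+cal["k1"]*(x@x))
    return np.append(x,1)
def onplane(cal,uv,z):
    r=cal["R"].T@ray(cal,uv);o=-cal["R"].T@cal["t"];return o+r*(z-o[2])/r[2]
def proj(cal,X):
    c=cal["R"]@X+cal["t"];a=c[:2]/c[2];a=a*(1+cal["k1"]*(a@a));return cal["camera_matrix"][:2,:2]@a+cal["camera_matrix"][:2,2]
def cloud(cal,d):
    K=cal["camera_matrix"];v,u=np.nonzero(d>0);p=np.stack([u,v],1).astype(np.float64)
    n=cv2.undistortPoints(p[:,None],K,np.array([cal["k1"],0,0,0.]))[:,0]
    z=d[v,u].astype(float);C=np.c_[n*z[:,None],z];return (C-cal["t"])@cal["R"],u,v
def shot(name,tag):
    cal=manip.get_calibration(name);p,d=manip.grab_frame(name)
    cv2.imwrite(f"pics/{tag}.png",p[:,:,::-1]);return cal,p,d
E
python3 - <<'E'
from h import *
T=manip.get_calibration("wrist");R=manip.current_tcp_rot()
o=-T["R"].T@T["t"];print("cam in tool",R.T@(o-manip.current_ee_pos()),R.T@T["R"].T)
manip.move_ptp([0.57,-0.188,0.33],down(np.radians(144)))
print(manip.current_qpos())
cal,p,d=shot("wrist","w1");np.savez("pics/w1.npz",p=p,d=d,**cal)
hsv=cv2.cvtColor(p,cv2.COLOR_RGB2HSV)
P,u,v=cloud(cal,d);h=hsv[v,u]
m=(h[:,0]<18)&(h[:,1]>170)&(h[:,2]>120)&(P[:,2]>.138)&(P[:,2]<.155)
Q=P[m];print(m.sum(),Q.mean(0),np.median(Q,0));print(cv2.minAreaRect((Q[:,:2]*1000).astype(np.float32)))
E
```

```text
cam in tool [ 6.57713374e-02 -7.25760297e-05 -1.42491222e-01] [[ 1.61720119e-03 -9.65667961e-01 -2.59774466e-01]
 [ 9.99998321e-01  1.33786777e-03  1.25209548e-03]
 [-8.61564603e-04 -2.59776055e-01  9.65668504e-01]]
[-3.97437104e-01  3.67422458e-01  1.38416364e+00 -1.42581454e-04
  1.39033539e+00 -1.33820257e+00]
85 [ 0.57915292 -0.17995143  0.14498944] [ 0.57122557 -0.18855063  0.14466987]
((653.78173828125, -95.02659606933594), (273.8254699707031, 43.61760330200195), 48.88505172729492)
```

View pics/w1.png

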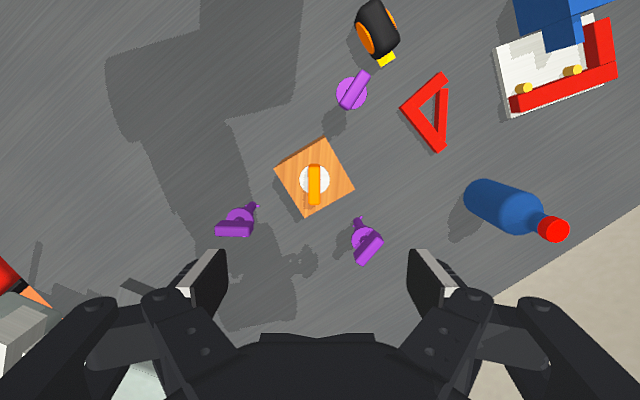

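The wrist view shows the orange wing at (314,185) on its white collar in the wooden block, with the purple ones at (352,92), (235,225) and (366,240). The choice is confirmed. Next I measure the wing locally and look over the bore.

```bash
python3 - <<'E'
from h import *
z=np.load("pics/w1.npz");cal={k:(z[k] if k!="k1" else float(z[k])) for k in("camera_matrix","k1","R","t")}
p,d=z["p"],z["d"];print("px",p[180,315],p[200,314],d[180,315])
P,u,v=cloud(cal,d);hsv=cv2.cvtColor(p,cv2.COLOR_RGB2HSV)[v,u]
w=(abs(u-314)<45)&(abs(v-180)<45)
m=w&(P[:,2]>.136)&(P[:,2]<.155);Q=P[m];print(m.sum(),np.median(Q,0))
print(cv2.minAreaRect((Q[:,:2]*1000).astype(np.float32)))
print("colour extents",Q[:,:2].mean(0))
b=w&(P[:,2]>.09)&(P[:,2]<.112);print("block/collar z",np.histogram(P[b][:,2],11,(.09,.112))[0])
c=b&(P[:,2]>.1035);print("collar",c.sum(),cv2.minEnclosingCircle((P[c][:,:2]*1000).astype(np.float32)))
manip.move_ptp([0.60,0.13,0.36],down(0.27+1.571+1.0)) # look over the jig
cal,p,d=shot("wrist","w2");np.savez("pics/w2.npz",p=p,d=d,**cal)
for n in("bore_mouth","jig"):print([(np.round(r["at"],3),r["confidence"]) for r in manip.look_for("wrist",n)])
P,u,v=cloud(cal,d);m=(P[:,2]>.088)&(P[:,2]<.102)&(abs(P[:,0]-.6)<.12)&(abs(P[:,1]-.18)<.12);Q=P[m]
print(m.sum(),np.median(Q,0),cv2.minAreaRect((Q[:,:2]*1000).astype(np.float32)))
print(manip.current_time())
E
```

```text
px [255 181   0] [255 177   0] 0.33146217
471 [ 0.56798877 -0.19183661  0.14548426]
((568.7993774414062, -192.5381317138672), (12.442769050598145, 43.51569366455078), 53.73954391479492)
colour extents [ 0.56806525 -0.19200119]
block/collar z [   4    6    3   26 1595 1061   12  212  144    2    0]
collar 364 ((569.0523681640625, -192.71322631835938), 18.8132266998291)
[(array([0.632, 0.189, 0.034]), 0.89)]
[(array([0.629, 0.186, 0.038]), 0.92)]
1799 [0.56721845 0.20096272 0.09472814] ((568.0953979492188, 200.54641723632812), (60.433475494384766, 59.291831970214844), 74.69963836669922)
4.3167
```

View pics/w2.png

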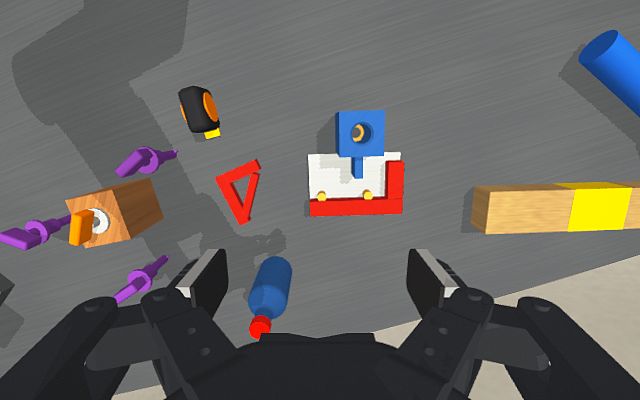

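The tower's bore is at (361,132) in this view, with the base plate to its right and front. I'll take two views with the wrist turned half a turn apart, to cancel the camera bias.

```bash
python3 - <<'E'
from h import *
b=np.array([.568,.2005]);res=[]
for i,yaw in enumerate((np.radians(144),np.radians(-36))):
    manip.move_ptp([*b,0.21],down(yaw));manip.dwell(.2);t=manip.current_ee_pos()
    cal,p,d=shot("wrist",f"b{i}")
    P,u,v=cloud(cal,d);m=(P[:,2]>.088)&(P[:,2]<.102)&(np.hypot(P[:,0]-b[0],P[:,1]-b[1])<.05);Q=P[m]
    r=cv2.minAreaRect((Q[:,:2]*1000).astype(np.float32))
    img=np.zeros(d.shape,np.uint8);img[v[m],u[m]]=255
    cs,hi=cv2.findContours(img,cv2.RETR_CCOMP,cv2.CHAIN_APPROX_NONE)
    h=max([c for c,x in zip(cs,hi[0]) if x[3]>=0],key=cv2.contourArea)
    pts=np.array([onplane(cal,q,np.median(Q[:,2]))[:2] for q in h[:,0]])
    e=cv2.fitEllipse((pts*1000).astype(np.float32))
    print(yaw,t,np.median(Q[:,2]),r,e,manip.current_qpos()[5]);res.append(e[0])
print("mean",np.mean(res,0),"diff/2 in tool(first)",(down(np.radians(144))[:2,:2].T@(np.array(res[0])-res[1]))/2,manip.current_time())
E
```

```text
2.5132741228718345 [0.56898185 0.20002639 0.21144473] 0.09475749422522287 ((568.0479736328125, 200.62136840820312), (60.161865234375, 60.490535736083984), 74.63883209228516) ((567.0145874023438, 201.4145050048828), (25.466529846191406, 26.01141357421875), 140.78753662109375) -0.6810473915545859
-0.6283185307179586 [0.56800428 0.20049762 0.20998812] 0.09468800238572317 ((568.6447143554688, 200.84487915039062), (60.304019927978516, 60.341251373291016), 74.55965423583984) ((569.5814208984375, 199.9806365966797), (25.30817985534668, 26.032211303710938), 141.91432189941406) 2.4610321063275022
mean [568.29800415 200.6975708 ] diff/2 in tool(first) [ 1.45970931 -0.17436148] 8.1833
```

```bash
python3 - <<'E'
from h import *
W=[.5688,-.1926];R=down(np.radians(143.7))
manip.set_gripper(.55,60)
manip.move_ptp([*W,.2],R)
manip.move_l([*W,.115],max_speed=.12);manip.dwell(.3)
print(manip.current_ee_pos(),manip.current_force(),manip.current_ft_torque())
manip.set_gripper(0,60)
print(manip.current_grip_width(),manip.current_grip_force(),manip.current_ee_pos(),manip.current_force())
manip.move_l([*W,.27],max_speed=.15)
manip.dwell(.2);print(manip.current_force(),manip.current_grip_width(),manip.current_ee_pos())
B=[.5683,.2007]
manip.move_ptp([*B,.27],down(4.23));manip.dwell(.3)
print(manip.current_force(),manip.current_ft_torque(),manip.current_ee_pos(),manip.current_qpos()[5],manip.current_time())
shot("scene","s1");cal,p,d=shot("wrist","w3");np.savez("pics/w3.npz",p=p,d=d,**cal)
cv2.imwrite("pics/v3.png",np.vstack([p,cv2.resize(cv2.imread("pics/s1.png")[60:260,200:520],(640,400))])[100:700,:,:])
E
python3 -c "
import cv2,numpy as np
p=np.load('pics/w3.npz')['p'][:,:,::-1];s=cv2.imread('pics/s1.png')[60:260,230:480]
cv2.imwrite('pics/v3.png',np.hstack([cv2.resize(p[:,120:520],(400,400)),cv2.resize(s,(400,400))]))"
```

```text
[ 0.568973   -0.1926754   0.11546615] [-0.86843591  0.31325865  0.16996696] [ 0.02973749 -0.07328451 -0.00721041]
0.1518598117473848 58.801269829273224 [ 0.5689106 -0.1926417  0.1151847] [0.26531791 1.36171111 1.97126887]
[ 0.30347531 -1.02897601 -2.4997707 ] 0.15583751960352246 [ 0.56860951 -0.19251816  0.26934443]
[-0.16793928 -0.46637185 -2.31633465] [ 0.00966911 -0.00743371  0.00016866] [0.56846826 0.20022608 0.27000951] -2.396782576948355 16.5167
```

View pics/v3.png

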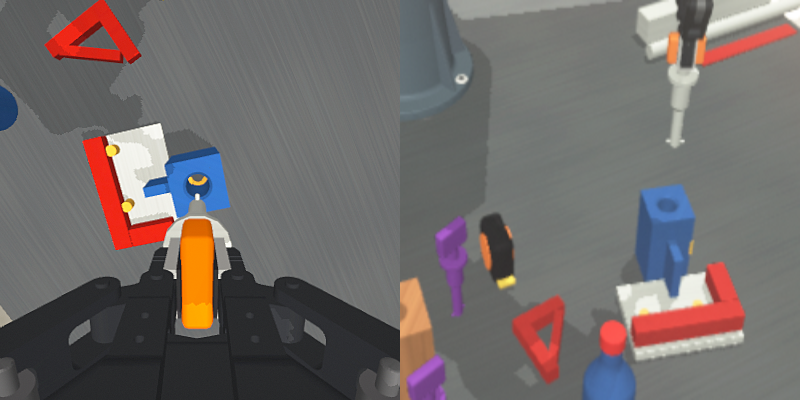

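Left half of the picture: the screw is held upright between the pads, cross pin near (197,205), over the bore's mouth at (198,183). Right half: the tip is above the tower. Next is a guarded descent.

```bash
python3 - <<'E'
from h import *
z=np.load("pics/w3.npz");cal={k:(z[k] if k!="k1" else float(z[k])) for k in("camera_matrix","k1","R","t")}
t=manip.current_ee_pos()
print("tip expected px",proj(cal,t-[0,0,.0972]),"pin centre",proj(cal,t-[0,0,.0912]))
P,u,v=cloud(cal,z["d"]);m=(np.hypot(P[:,0]-t[0],P[:,1]-t[1])<.02)&(P[:,2]>.165)&(P[:,2]<.215)
Q=P[m];print(m.sum(),[(round(a,3),np.round(np.median(Q[abs(Q[:,2]-a)<.003],0)-t,4),(abs(Q[:,2]-a)<.003).sum()) for a in np.arange(.174,.212,.006)])
x=np.array([.5683,.2007]);R=down(4.23)
manip.move_l([*x,.200],R,max_speed=.12);manip.dwell(.2);f0=manip.current_force();print("f0",f0)
zz=.200
while zz>.112:
    zz-=.004 if zz>.132 else .0015
    manip.move_l([*x,zz],R,max_speed=.05);f=manip.current_force()-f0
    print(round(zz,4),np.round(f,1),np.round((manip.current_ee_pos()-[*x,zz])*1e3,1))
    if np.hypot(*f[:2])>2.5: x=x+np.clip(f[:2]*1e-4,-5e-4,5e-4)
    if f[2]>5 or np.hypot(*f[:2])>12: break
print(manip.current_time(),x,manip.current_ft_torque(),manip.current_grip_width())
E
```

```text
tip expected px [317.03926546 205.09542791] pin centre [317.04308059 207.05261922]
203 [(np.float64(0.174), array([-0.0059,  0.0027, -0.0933]), np.int64(1)), (np.float64(0.18), array([-0.0041, -0.0067, -0.0899]), np.int64(58)), (np.float64(0.186), array([-0.002 , -0.0058, -0.0839]), np.int64(32)), (np.float64(0.192), array([-0.0023, -0.006 , -0.0779]), np.int64(34)), (np.float64(0.198), array([-0.0038, -0.0054, -0.0719]), np.int64(37)), (np.float64(0.204), array([-0.0028, -0.0062, -0.0658]), np.int64(34)), (np.float64(0.21), array([-0.0023, -0.0063, -0.0619]), np.int64(7))]
f0 [ 0.23990667 -0.57182873 -1.90105278]
0.196 [-0.6  0.5  0. ] [-0.2 -0.  -0.2]
0.192 [-0.2  0.8 -0.8] [-0.2 -0.1 -0.4]
0.188 [-0.2  0.  -0.1] [-0.2 -0.1 -0.3]
0.184 [ 0.4  0.5 -0.2] [-0.1 -0.  -0.3]
0.18 [-0.3  1.  -0.7] [-0.1 -0.  -0.3]
0.176 [-0.5  0.8 -0.3] [-0.2 -0.  -0.3]
0.172 [-0.4 -0.1 -0.6] [-0.1 -0.  -0.3]
0.168 [-0.7  1.  -0.2] [-0.2 -0.  -0.3]
0.164 [ 0.   0.2 -0.3] [-0.2 -0.  -0.3]
0.16 [ 0.8  0.7 -0.9] [-0.1 -0.1 -0.3]
0.156 [-0.6  0.  -0.3] [-0.1 -0.  -0.3]
0.152 [-0.5  1.   0.3] [-0.1 -0.  -0.3]
0.148 [-0.2  0.1 -0.7] [-0.1 -0.1 -0.3]
0.144 [-0.6  0.3 -0.5] [-0.1 -0.1 -0.3]
0.14 [ 1.1  0.6 -0.6] [-0.2 -0.  -0.3]
0.136 [ 0.2  1.2 -0.5] [-0.2 -0.  -0.3]
0.132 [-0.2  0.5  0.4] [-0.1 -0.  -0.3]
0.1305 [ 0.2 -0.1 -0.8] [-0.  0. -0.]
0.129 [-0.2  1.5 -0.4] [-0.1  0.  -0.1]
0.1275 [-0.4  1.2  0.4] [-0.1  0.  -0.1]
0.126 [-1.   0.4 -0.7] [-0.1  0.  -0.1]
0.1245 [-1.2  0.2 -0.3] [-0.1 -0.  -0.1]
0.123 [ 0.1 -0.5 -0.2] [-0.1 -0.  -0.1]
0.1215 [-0.9 -0.  -0.1] [-0.1 -0.  -0.1]
0.12 [-0.5  0.6 -0.6] [-0.1 -0.  -0.1]
0.1185 [ 0.9  0.8 -0.3] [-0.1 -0.  -0.1]
0.117 [ 0.1  0.4 -0.5] [-0.  -0.  -0.1]
0.1155 [-1.1  0.   7.9] [0.3 0.1 0.8]
24.55 [0.5683 0.2007] [-0.13274311  0.43271916 -0.01623166] 0.1522206995616873
```

```bash
cat > turn.py <<'E'
from h import *
import sys,json
def run(maxdeg,step=8,zstop=.1118,tzmax=.25):
    s=json.load(open("state.json"));x,yaw,zc,f0,t0=s["x"],s["yaw"],s["z"],s["f0"],s["t0"]
    turned=0;why="max"
    while turned<maxdeg:
        yaw-=np.radians(step);turned+=step;zc-=.0000444*step*.8
        manip.move_l([*x,zc],down(yaw),max_speed=.05)
        f=manip.current_force();fz=f[2]-f0;tz=manip.current_ft_torque()[2]-t0;p=manip.current_ee_pos()
        R=manip.current_tcp_rot();ya=np.arctan2(R[1,0],R[0,0])
        lag=np.degrees((ya-yaw+np.pi)%(2*np.pi)-np.pi)
        print(turned,"z %.2f zc %.2f fz %.1f lat %.1f %.1f tz %.3f lag %.1f q6 %.2f t %.2f"%(p[2]*1e3,zc*1e3,fz,f[0],f[1],tz,lag,manip.current_qpos()[5],manip.current_time()))
        zc+=np.clip((fz-5)*6e-5,-6e-4,1e-3)
        if tz>tzmax: why="torque";break
        if fz>20: why="fz";break
        if p[2]<zstop: why="z";break
        if manip.current_qpos()[5]>2.65: why="q6";break
    json.dump(dict(x=list(x),yaw=yaw,z=zc,f0=f0,t0=t0),open("state.json","w"));print(why)
E
python3 - <<'E'
from turn import *
manip.set_gripper(0,35)
json.dump(dict(x=[.5683,.2007],yaw=4.23,z=.1158,f0=-1.9,t0=0.0),open("state.json","w"))
run(96)
E
```

```text
8 z 116.00 zc 115.52 fz 5.7 lat -0.3 0.1 tz -0.067 lag 0.2 q6 -2.26 t 25.06
16 z 115.61 zc 115.28 fz 7.3 lat 1.0 0.0 tz -0.044 lag 0.3 q6 -2.12 t 25.35
24 z 115.28 zc 115.13 fz 5.9 lat 0.4 0.2 tz -0.026 lag 0.3 q6 -1.98 t 25.64
32 z 114.96 zc 114.90 fz 5.8 lat -0.1 0.4 tz -0.067 lag 0.4 q6 -1.84 t 25.93
40 z 114.64 zc 114.66 fz 4.9 lat 0.3 0.0 tz -0.081 lag 0.4 q6 -1.71 t 26.23
48 z 114.32 zc 114.37 fz 5.3 lat 0.7 0.0 tz -0.036 lag 0.4 q6 -1.57 t 26.52
56 z 113.98 zc 114.10 fz 3.2 lat -0.4 -0.1 tz -0.025 lag 0.4 q6 -1.43 t 26.81
64 z 113.65 zc 113.71 fz 4.0 lat -0.1 -0.7 tz -0.057 lag 0.4 q6 -1.29 t 27.10
72 z 113.31 zc 113.37 fz 2.7 lat -0.1 -1.1 tz -0.013 lag 0.4 q6 -1.15 t 27.39
80 z 112.97 zc 112.95 fz 4.1 lat -0.4 0.6 tz 0.000 lag 0.4 q6 -1.01 t 27.68
88 z 112.61 zc 112.61 fz 4.1 lat -0.1 0.1 tz -0.016 lag 0.4 q6 -0.87 t 27.98
96 z 112.26 zc 112.27 fz 3.2 lat -0.2 -0.4 tz -0.050 lag 0.4 q6 -0.73 t 28.27
max
```

```bash
sed -i 's/if tz>tzmax/if abs(tz)>tzmax/' turn.py; python3 - <<'E'
from turn import *
run(60,step=5,zstop=.1100,tzmax=.2)
print(manip.current_grip_width())
E
```

```text
5 z 112.05 zc 111.99 fz 3.8 lat 0.1 0.1 tz -0.004 lag 0.3 q6 -0.64 t 28.52
10 z 111.79 zc 111.74 fz 4.2 lat -0.2 -0.6 tz -0.046 lag 0.3 q6 -0.55 t 28.77
15 z 111.56 zc 111.51 fz 4.2 lat 1.0 0.3 tz -0.051 lag 0.3 q6 -0.47 t 29.02
20 z 111.32 zc 111.29 fz 4.6 lat 0.2 -0.1 tz -0.011 lag 0.3 q6 -0.38 t 29.27
25 z 111.12 zc 111.08 fz 4.1 lat 0.5 0.8 tz -0.040 lag 0.3 q6 -0.29 t 29.52
30 z 110.89 zc 110.85 fz 4.5 lat 0.6 1.5 tz 0.007 lag 0.3 q6 -0.20 t 29.77
35 z 110.67 zc 110.64 fz 3.7 lat 0.8 0.1 tz -0.057 lag 0.3 q6 -0.12 t 30.02
40 z 110.37 zc 110.38 fz 4.5 lat -1.1 0.6 tz -0.012 lag 0.3 q6 -0.03 t 30.27
45 z 110.20 zc 110.18 fz 5.3 lat -0.9 0.6 tz -0.021 lag 0.3 q6 0.06 t 30.52
50 z 110.17 zc 110.02 fz 8.0 lat 0.0 -0.6 tz -0.081 lag 0.3 q6 0.15 t 30.77
55 z 110.18 zc 110.02 fz 7.1 lat -0.2 -0.5 tz -0.051 lag 0.3 q6 0.23 t 31.02
60 z 110.17 zc 109.97 fz 6.8 lat -0.4 0.0 tz -0.036 lag 0.3 q6 0.32 t 31.27
max
0.15922111627182958
```

The descent stopped at TCP z = 110.2 mm, exactly where the seat was expected, and torque stayed low. Now I let go and check.

```bash
python3 - <<'E'
from turn import *
s=json.load(open("state.json"));x=s["x"];R=down(s["yaw"])
manip.move_l([*x,.1104],R,max_speed=.02)
manip.set_gripper(.5,30)
manip.move_l([*x,.25],R,max_speed=.15);manip.dwell(.3)
cal,p,d=shot("wrist","w5")
P,u,v=cloud(cal,d);n=np.hypot(P[:,0]-x[0],P[:,1]-x[1])<.045
for lo,hi in((.085,.0975),(.0975,.105),(.13,.15)):
    Q=P[n&(P[:,2]>lo)&(P[:,2]<hi)];print(lo,len(Q),np.median(Q,0),cv2.minAreaRect((Q[:,:2]*1000).astype(np.float32)))
    if lo==.0975:print(cv2.minEnclosingCircle((Q[:,:2]*1000).astype(np.float32)))
shot("scene","s5");s=cv2.imread("pics/s5.png")[130:230,350:450]
cv2.imwrite("pics/v5.png",np.hstack([cv2.resize(p[50:300,195:445,::-1],(400,400)),cv2.resize(s,(400,400),interpolation=cv2.INTER_CUBIC)]))
print(manip.current_force(),manip.current_time())
E
```

```text
0.085 2237 [0.56911067 0.20941892 0.09482854] ((568.0631103515625, 200.87701416015625), (60.40898513793945, 60.11737060546875), 74.52362823486328)
0.0975 528 [0.57569498 0.20109079 0.10088553] ((568.1673583984375, 201.0039825439453), (33.33543014526367, 36.987972259521484), 85.88023376464844)
((567.9674682617188, 200.37643432617188), 19.000465393066406)
0.13 784 [0.56825444 0.20216812 0.14049135] ((568.086181640625, 201.06332397460938), (43.25051498413086, 13.312298774719238), 86.7217025756836)
[ 0.29573801 -0.79497003 -0.10067881] 33.3917
```

View pics/v5.png

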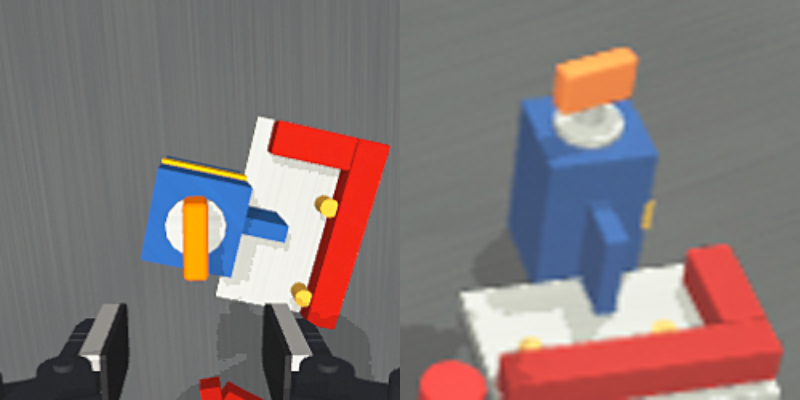

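The screw stands upright in the tower, wing at (195,238) and collar at (193,228) in the left half. The collar top is 6.1 mm above the rim, which matches its 6 mm thickness, so it lies flat, and the gripper is clear of it.

```bash
python3 -c "
from bench import manip
print(manip.sign_off())"
```

```text
the job is handed in; nothing more can be done
None
```

The orange wing screw is in the tower's thread with its collar flat on the rim (0.1 mm by depth camera) and let go. I handed the job in after about 33 s; no verdict came back.

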